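Slide the sign-in clipboard out over the desk edge

TASK

The brown clipboard lies flat on the desk, too thin to get a hold of. Slide it with the fingertips, never lifting it, to the front edge of the desk (the long edge farthest from the robot) until about 4 cm of it sticks out over the edge, square to the edge, so that a visitor can take it by hand. Leave the notebook, the stapler, the mouse and the phone where they are.

Things in the scene. Friction and masses are not known exactly. Their poses are not given: they have to be found in the camera images.
- clipboard: loose brown hardboard clipboard, 160 mm (its x) by 225 mm (its y), board 5 mm thick, 0.15 to 0.3 kg, a thin sheaf of ruled sheets on top (to 6.5 mm), a steel clip along one long side. Origin: centre of the board's underside, on the desk top. +x points to the long side without the clip, which faces the front edge of the desk to within about 0.35 rad; y runs along the long sides.
- clipboard_front (a point): middle of the clipboard's long side without the clip (80 mm from the origin along +x), at the underside; axes as the clipboard's. This is the side that must stick out over the desk edge.
- clipboard_clip (a point): middle of the long side at the clip (80 mm from the origin along -x), at the underside; axes as the clipboard's. This side faces the robot. The clip: 120 mm along y, centred, 30 mm deep, its back 2 mm inside the long side, top 12 mm above the desk (20 mm in the middle 70 mm). Pushed at two points of this side at once, the board turns to lie flat against them and follows by friction.
- desk_edge (a point): point on the top of the desk's straight front edge, at the middle of the desk's width; x points horizontally outward, square to the edge, y along the edge, z up. The desk top is flat at height 0, the edge is vertical and there is nothing beyond it. The desk stands a little differently each time (some cm, up to 0.06 rad).
- notebook: closed black notebook lying flat, 148 (x) by 210 (y) by 13 mm; origin at the centre of its underside. It lies beside the clipboard, on its left or its right. To be left alone.
- stapler: black stapler, 135 (x) by 34 (y) by 57 mm high, standing between clipboard and notebook; origin at the centre of its underside. To be left alone.
- mouse: dark cordless mouse, 105 (x) by 62 (y) by 34 mm; origin at the centre of its underside. To be left alone.
- phone: phone lying flat, 152 (x) by 73 (y) by 8 mm; origin at the centre of its underside. To be left alone.

How it is judged (in metres and radians):
At the end, for the whole second after the job is handed in: the clipboard lies flat and at rest on the desk, the middle of its long side without the clip 30 to 50 mm out past the front edge, square to the edge within 0.08 rad; notebook, stapler, mouse and phone have not been shifted by more than 15 mm (x of clipboard_front in the frame of desk_edge between 0.03 and 0.05 m and angle between the x axis of clipboard and the x axis of desk_edge, either way round below 0.08 rad and height (world z) of clipboard between -0.004 and 0.004 m and angle between clipboard's own z axis and vertical below 0.04 rad and linear speed of clipboard below 0.01 m/s and distance of each of notebook, stapler, mouse, phone from where it was at the start of the episode below 0.015 m); the robot touches nothing.
It fails at once if the clipboard is lifted (underside more than 6 mm above the desk) (height (world z) of clipboard above 0.006 m).
It fails at once if the clipboard is tipped by more than 0.12 rad or falls off the desk (angle between clipboard's own z axis and vertical above 0.12 rad or height (world z) of clipboard below -0.02 m).
It fails at once if the notebook, stapler, mouse or phone is shifted by more than 15 mm (distance of any of notebook, stapler, mouse, phone from where it was at the start of the episode above 0.015 m).
It also fails if it takes over 51 s, if anything falls off the work surface, if the arm or the gripper's body presses on something with over 40 N, if the wrist force passes 120 N, or if a joint passes its speed limit or range.

ROBOT

A 6-joint arm with a two-finger parallel gripper is mounted at the origin on the work surface. World frame = base frame: x ahead of the robot, y to its left, z up, the work surface at z = 0. Lengths are in mm, angles in rad, forces in N, time in s.
With the tool pointing down it reaches from about 275 to 750 mm from the base axis. Payload 10.2 kg.
Tool frame: the origin (TCP) lies midway between the tips of the shut fingers; the grasp point (between the pads) lies 19 mm behind it; y points along the fingers, z is the direction in which the jaws open and shut, and the axes are right-handed (so a half turn about y gives the same grasp; the last joint's range is limited). The gripper opens to 85 mm and grips with 20 to 120 N. Pads are 22 mm wide; open, the fingers measure 114 mm over their backs; the gripper's body (76 mm by 85 mm) begins 54 mm behind the grasp point. The pads swing forward as they close: fully open they stand 13 mm farther back than shut.
Start: joints at [1.043, 0.313, 1.498, -0, 1.331, -0.223], TCP at [157.567, 500.803, 231.294] pointing down, gripper open.
Joint ranges: [-2.94, 2.94], [-0.97, 2.17], [0.19, 2.56], [-1.23, 4.37], [0.02, 3.11], [-2.88, 2.88]. Speed limits (rad/s): [2.39, 2.39, 3.01, 3.14, 3.14, 3.14].

INTERFACE

Orientations are given as a unit quaternion [w, x, y, z].
In Python, from rig import ctrl gives the robot as it stands.
- The arm moves only by the shell command python3 -m inch 'ROWS' [OPENING] [FORCE]. ROWS is JSON, one flat list of numbers, 6 for each row, row after row: the shift along the tool's x, y, z in cm, then the turn, a rotation vector about the tool's x, y, z in rad. A call has 1 to 8 rows; each row is the pose to reach, as a shift and turn from the pose commanded when the call began, along the tool's axes at that moment; what a row does not reach only later rows make up. A row lasts 1/12 s, in which the tool goes at most 41.7 mm and 7.16 degrees, less where a joint would pass 70% of its speed; a pose out of reach is approached as far as the arm can. A call with a gripper value outside its range is refused whole. OPENING is the gripper command: -1 is fully open, 1 is shut, values between are in proportion, set as the call begins (- or left out, the last holds). The fingers move at their own pace and stop on an object; FORCE is the grip in N (left out, the last holds). Time passes only in rows, so rows that repeat a pose let the fingers close. It gives the time, the measured TCP pose, the force and the opening at its end, in the units of the state.
- ctrl.sense(): the state, without advancing time (a new reading comes with each control period).
- ctrl.capture(name): name is "scene" or "top" or "wrist"; returns the picture (400x640x3 uint8, red, green, blue); there is no depth.
- ctrl.get_calibration(name): a dict with "fx", "fy", "cx", "cy" (pixels), "world_to_cam" (4x4, takes a point from world to camera coordinates). Camera axes: x right, y down, z forward; pixel columns grow to the right and rows downward; lengths in mm; the calibration is good to about 2 mm. A picture is of the moment at which its call begins: read the wrist's pose just before it. get_calibration takes no time and is no camera call; for the wrist camera it gives the pose at the moment of the call.
- ctrl.finish_job(): hands the job in, once; it reports no verdict.
Trained networks look in the newest picture that a camera, given by its name, has taken for a name from the list of things; names that differ only in an ending like _2 or _b are one class to them, and where a whole thing is asked for, a point or a joint stands for the part that bears it (a point fixed in the world has none). Each returns a list of dicts, best first, with "score" (0 to 1); they miss things now and then, are a little off and sometimes report something else, mostly with a low value. They report only what shows in the picture. A call takes as long as a camera call.
- ctrl.search_frame(thing, camera): "uv" ([column, row] in pixels, amid what is visible of it).
The state is a dict: "time_s": time; "joints": joint angles; "dq": joint speeds; "tau": joint torques, N m; "eef_pos": TCP position; "ee_rot": TCP orientation; "force": force on the tool from outside, world axes, zero at the start; "wrist_torque": the same for the moment, N m; "grip_width": opening from 0.0 (shut) to 1.0 (fully open).
Only numpy, scipy, OpenCV 4.12 (cv2) and the standard library are available. Lean on these libraries where they do the work, as an engineer would, in place of code of your own. Each camera call takes 0.05 s, during which the arm holds its last target.

## Working session

There is one attempt and no reset: what is moved stays moved. The work goes in short steps, Python scripts to look and compute and a shell command to move; the robot and the scene stay as the last step left them, time stands still between calls to the robot, and variables do not carry over. Pictures are saved under pics/ and viewed, and the job is handed in when it is done.

```bash
ls; mkdir -p pics
python3 - <<'E'
from rig import ctrl
import cv2,json
s=ctrl.sense();print(s)
for n in ("scene","top","wrist"):
    im=ctrl.capture(n);cv2.imwrite(f"pics/{n}0.png",im[:,:,::-1])
    for t in ("clipboard","notebook","stapler","mouse","phone","clipboard_front","clipboard_clip","desk_edge"):
        try:
            r=ctrl.search_frame(t,n) if n=="top" else []
            if r: print(n,t,[(x["uv"],round(x["score"],2)) for x in r[:2]])
        except Exception as e: print(t,e)
print(ctrl.get_calibration("top"))
E
```

```text
pics
{'time_s': 0.0, 'joints': array([ 1.04259087e+00,  3.13440934e-01,  1.49846342e+00,  3.11100733e-05,
        1.33100149e+00, -2.23404982e-01]), 'dq': array([ 0.00234231, -0.00190714, -0.00086375, -0.00042716,  0.00158709,
        0.00019682]), 'tau': array([ 5.02076873e-04, -4.12255275e+01, -2.59746248e+01, -1.87016603e-04,
        4.08823136e-03, -1.04067675e-05]), 'eef_pos': array([157.42314626, 500.5635526 , 230.72980318]), 'ee_rot': array([-0.69848258,  0.6993385 , -0.10752948,  0.1071688 ]), 'force': array([-0.53843309, -0.53964582,  0.05081944]), 'wrist_torque': array([ 0.0263514 , -0.01136495, -0.01552521]), 'grip_width': 0.9990360624337368}
top clipboard [([434.7, 181.7], 0.68)]
top notebook [([290.7, 175.7], 0.83)]
top stapler [([370.2, 198.5], 0.93)]
top mouse [([181.5, 175.5], 0.58)]
top phone [([254.4, 292.7], 0.94)]
top clipboard_front [([435.2, 185.0], 0.93)]
top clipboard_clip [([433.9, 184.5], 0.62)]
top desk_edge [([377.2, 253.6], 0.74)]
{'fx': 495.90673640247513, 'fy': 495.90673640247513, 'cx': 317.66888992934366, 'cy': 194.46608564457162, 'world_to_cam': array([[-2.03049809e-02, -9.99603845e-01,  1.94900088e-02,
         1.41998249e+02],
       [-9.94106811e-01,  1.81093685e-02, -1.06881706e-01,
         4.72673668e+02],
       [ 1.06486413e-01, -2.15453815e-02, -9.94080701e-01,
         1.30292078e+03],
       [ 0.00000000e+00,  0.00000000e+00,  0.00000000e+00,
         1.00000000e+00]])}
```

View pics/top0.png

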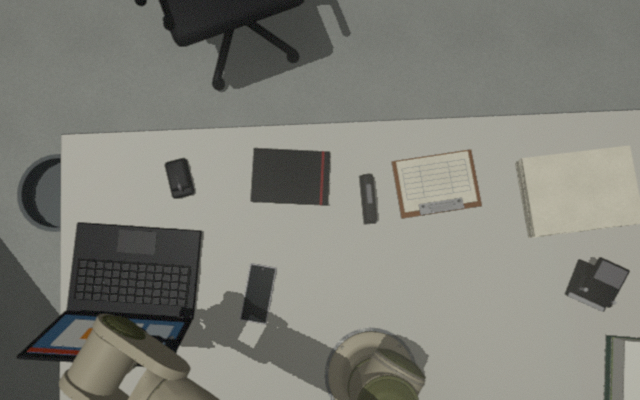

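View pics/scene0.png

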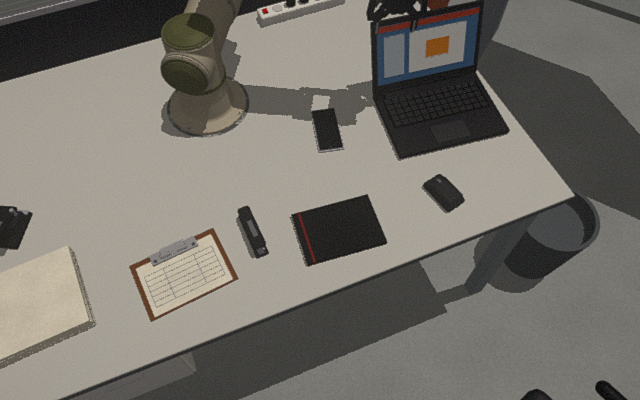

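View pics/wrist0.png

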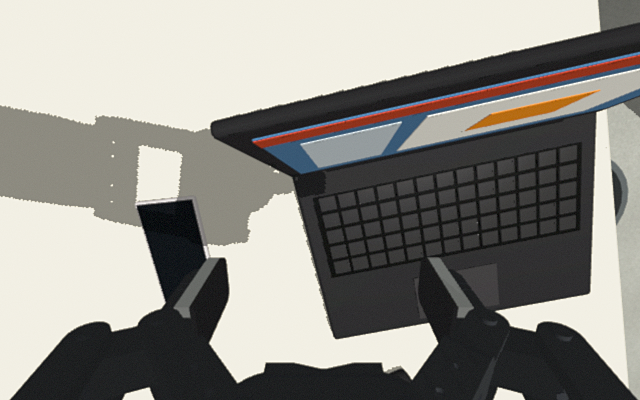

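The top view shows the clipboard at about (436,183) with its clip at (441,206) facing the robot. The stapler is at (369,198) to its left, and the front desk edge runs from (62,133) to (640,110). Next I'll measure all of these.

```bash
cat > h.py <<'E'
import numpy as np,cv2
from rig import ctrl
def ray(cal,uv,z):
    M=np.array(cal["world_to_cam"]);R=M[:3,:3];t=M[:3,3]
    uv=np.atleast_2d(np.array(uv,float))
    d=np.c_[(uv[:,0]-cal["cx"])/cal["fx"],(uv[:,1]-cal["cy"])/cal["fy"],np.ones(len(uv))]@R
    c=-R.T@t
    return c+d*((z-c[2])/d[:,2])[:,None]
def proj(cal,P):
    M=np.array(cal["world_to_cam"]);q=np.atleast_2d(P)@M[:3,:3].T+M[:3,3]
    return np.c_[q[:,0]/q[:,2]*cal["fx"]+cal["cx"],q[:,1]/q[:,2]*cal["fy"]+cal["cy"]]
def edge(cal,im,z=0,cols=range(100,630,3)):
    g=cv2.GaussianBlur(im,(0,0),1).astype(float).sum(2)
    pts=[]
    for u in cols:
        v=119+ (630-u)*0.02
        lo,hi=int(v-14),int(v+16)
        d=np.diff(g[lo:hi,u]); k=d.argmax()
        if 0<k<len(d)-1:
            a,b,c=d[k-1:k+2]; k=k+0.5*(a-c)/(a-2*b+c)
        pts.append((u+.5,lo+k+1.0))
    P=ray(cal,pts,z)[:,:2]
    vx,vy,x0,y0=cv2.fitLine(P.astype(np.float32),cv2.DIST_HUBER,0,.01,.01).ravel()
    n=np.array([vy,-vx]); n=n if n[0]>0 else -n
    r=(P-[x0,y0])@n
    return n,float(n@[x0,y0]),np.abs(r).mean()
def board(cal,im,z=5,box=None):
    hsv=cv2.cvtColor(im,cv2.COLOR_RGB2HSV)
    m=((hsv[...,0]<15)&(hsv[...,1]>100)&(hsv[...,2]>40)).astype(np.uint8)
    if box is not None:
        k=np.zeros_like(m);x0,y0,x1,y1=box;k[y0:y1,x0:x1]=1;m*=k
    P=np.argwhere(m>0)[:,::-1]+.5
    W=ray(cal,P,z)[:,:2]
    return m,W
E
python3 - <<'E'
from h import *
cal=ctrl.get_calibration("top");im=cv2.imread("pics/top0.png")[:,:,::-1].copy()
n,c,r=edge(cal,im);print("edge",n,c,"ang",np.arctan2(n[1],n[0]),r)
m,W=board(cal,im,box=(380,140,495,228))
print(len(W));(ct,sz,a)=cv2.minAreaRect(W.astype(np.float32));print(ct,sz,a)
print(cv2.boxPoints((ct,sz,a)))
for k,uv in dict(st=(369,198),nbr=(328,203),clip=(441,206)).items(): print(k,ray(cal,uv,10))
cv2.imwrite("pics/z.png",cv2.resize(im[100:240,330:500],None,fx=4,fy=4,interpolation=cv2.INTER_CUBIC)[:,:,::-1])
E
```

```text
edge [0.9995893  0.02865597] 676.720458984375 ang 0.028659897 0.21973387741932274
246
(499.1739196777344, -193.9025115966797) (150.57534790039062, 218.23291015625) 8.171472549438477
[[ 409.14124  -96.595  ]
 [ 440.16    -312.61224]
 [ 589.2066  -291.21002]
 [ 558.18787  -75.19278]]
st [[464.66308504  -6.21568233  10.        ]]
nbr [[453.1373797 105.1394519  10.       ]]
clip [[ 439.29107966 -201.07927046   10.        ]]
```

View pics/z.png

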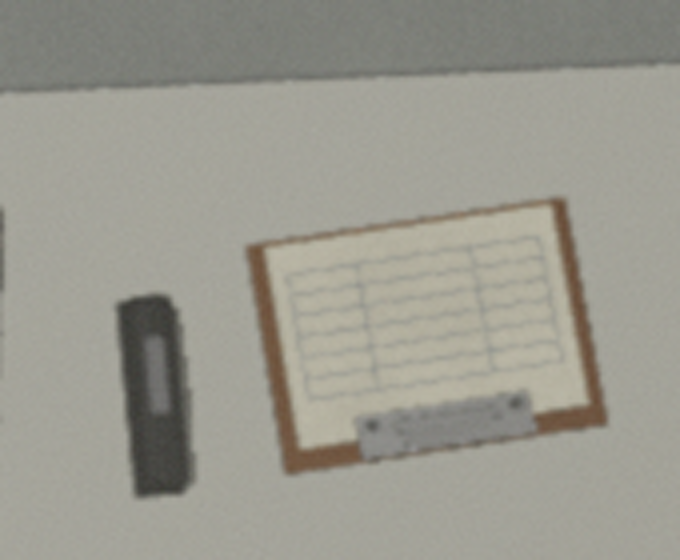

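```bash
cat >> h.py <<'E'
from scipy.spatial.transform import Rotation as Ro
def pose():
    s=ctrl.sense();q=s["ee_rot"];return s,np.array(s["eef_pos"]),Ro.from_quat([q[1],q[2],q[3],q[0]])
def target_R(yaw,like):
    c,sn=np.cos(yaw),np.sin(yaw);best=None
    for sg in (1,-1):
        z=sg*np.array([-sn,c,0]);y=np.array([0,0,-1.]);x=np.cross(y,z)
        R=Ro.from_matrix(np.c_[x,y,z])
        a=(like.inv()*R).magnitude()
        if best is None or a<best[0]: best=(a,R)
    return best[1]
def rel(P,yaw):
    s,p,R=pose();T=target_R(yaw,R)
    print("t",round(s["time_s"],2),"p",p.round(1),"yaw axes x",R.as_matrix()[:,0].round(3),"z",R.as_matrix()[:,2].round(3))
    print("shift cm",(R.inv().apply(np.array(P)-p)/10).round(2),"turn",(R.inv()*T).as_rotvec().round(3),"F",np.array(s["force"]).round(2))
E
python3 - <<'E'
from h import *
for P in ((157,500,290),(420,100,290),(400,-207,150)): rel(P,0.143)
E
```

```text
t 0.55 p [157.6 500.8 231.3] yaw axes x [ 0.954 -0.3    0.   ] z [0.3   0.954 0.   ]
shift cm [-0.03 -5.87 -0.09] turn [-0.    -0.448  0.   ] F [ 0.8   0.25 -0.51]
t 0.55 p [157.6 500.8 231.3] yaw axes x [ 0.954 -0.3    0.   ] z [0.3   0.954 0.   ]
shift cm [ 37.06  -5.87 -30.36] turn [-0.    -0.448  0.   ] F [ 0.8   0.25 -0.51]
t 0.55 p [157.6 500.8 231.3] yaw axes x [ 0.954 -0.3    0.   ] z [0.3   0.954 0.   ]
shift cm [ 44.37   8.13 -60.24] turn [-0.    -0.448  0.   ] F [ 0.8   0.25 -0.51]
```

```bash
python3 -m inch '[0,-3.5,0,0,0,0, 2,-6,-2,0,0,0, 5,-6,-5,0,-0.08,0, 8,-6,-8,0,-0.16,0, 11,-6,-10,0,-0.24,0, 14,-6,-12,0,-0.32,0, 17,-6,-14,0,-0.4,0, 20,-6,-16,0,-0.448,0]' -1
python3 - <<'E'
from h import *
rel((420,100,290),.143)
rel((400,-207,160),.143)
E
```

```text
time_s: 1.22
eef_pos: [301.0, 286.6, 291.5]
ee_rot: [0.705, -0.705, -0.052, 0.052]
force: [0.6, 0.9, 0.0]
grip_width: 1.003
t 1.22 p [301.  286.6 291.5] yaw axes x [0.989 0.147 0.001] z [-0.147  0.989  0.   ]
shift cm [  9.03   0.15 -20.21] turn [-0.     0.004  0.001] F [0.64 0.85 0.02]
t 1.22 p [301.  286.6 291.5] yaw axes x [0.989 0.147 0.001] z [-0.147  0.989  0.   ]
shift cm [  2.53  13.14 -50.28] turn [-0.     0.004  0.001] F [0.64 0.85 0.02]
```

```bash
python3 -m inch '[2,0,-4,0,0,0, 4,0,-8,0,0,0, 6,0,-12,0,0,0, 7,0,-16,0,0,0, 8,0,-20,0,0,0, 7,0,-24,0,0,0, 6,0,-28,0,0,0, 5,0,-32,0,0,0]' && python3 -m inch '[-0.6,1,-4,0,0,0, -1.2,3,-8,0,0,0, -1.8,6,-12,0,0,0, -2.4,9,-16,0,0,0, -3,12,-18.5,0,0,0, -3,13,-18.5,0,0,0, -3,13,-18.5,0,0,0]'
python3 - <<'E'
from h import *
rel((390,-209,60),.143)
for n in("top","wrist"):
    cal=ctrl.get_calibration(n);im=ctrl.capture(n);cv2.imwrite(f"pics/{n}1.png",im[:,:,::-1])
import pickle;pickle.dump(cal,open("w1.pkl","wb"))
E
```

```text
time_s: 1.88
eef_pos: [395.6, -17.4, 291.3]
ee_rot: [-0.705, 0.705, 0.051, -0.051]
force: [0.5, 0.5, 0.4]
grip_width: 1.004
time_s: 2.47
eef_pos: [390.9, -203.8, 157.6]
ee_rot: [0.707, -0.704, -0.048, 0.051]
force: [-0.2, 1.1, -1.0]
grip_width: 0.998
t 2.47 p [ 390.9 -203.8  157.6] yaw axes x [ 0.99   0.139 -0.005] z [-0.139  0.99   0.005]
shift cm [-0.12  9.75 -0.55] turn [-0.005 -0.003 -0.005] F [-0.19  1.08 -1.03]
```

View pics/wrist1.png

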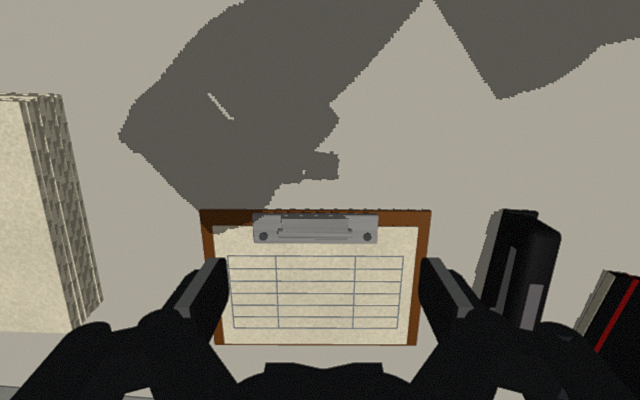

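View pics/top1.png

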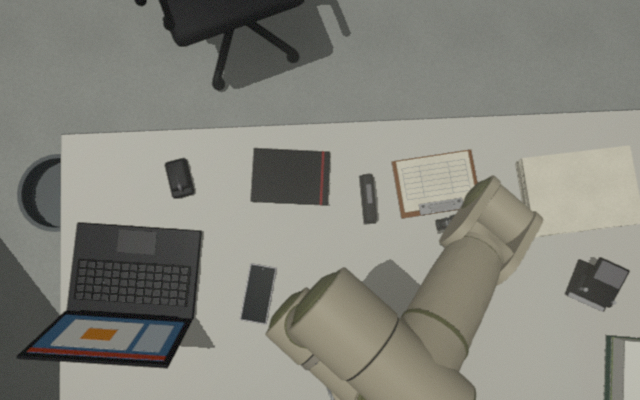

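The wrist view shows the clip side running along row 210 from (200,210) to (431,210), and the front side at row 346. I'll check these against the top-camera estimate.

Run:
```python
from h import *
import pickle
cal=pickle.load(open("w1.pkl","rb"))
W=ray(cal,[(200,210),(431,210),(416,346),(215,346)],5);print(W.round(1), W.mean(0))
print(np.linalg.norm(np.diff(W,axis=0),axis=1))
d=W[1]-W[0];print("yaw",np.arctan2(-d[0],d[1])); d=W[2]-W[1];print(np.arctan2(d[1],d[0])); d=W[3]-W[0];print(np.arctan2(d[1],d[0]))
print("mid clip",(W[0]+W[1])/2)
```

```text
[[ 441.3 -315.7    5. ]
 [ 410.3  -95.2    5. ]
 [ 570.5  -73.     5. ]
 [ 601.3 -294.9    5. ]] [ 505.82718841 -194.69824649    5.        ]
[222.67986349 161.73114551 223.97799174]
yaw 0.1396103860328703
0.13766650754667492
0.12961831276994706
mid clip [ 425.77836192 -205.46070134    5.        ]
```

```bash
python3 -m inch '[0,3,-0.3,0,0,0, 0,6,-0.6,0,0,0, 0,9,-0.6,0,0,0, 0,11.5,-0.6,0,0,0, 0,13.5,-0.6,0,0,0, 0,14.2,-0.6,0,0,0, 0,14.2,-0.6,0,0,0, 0,14.2,-0.6,0,0,0]' && python3 -m inch '[0,0.3,0,0,0,0, 0,0.6,0,0,0,0, 0,0.9,0,0,0,0, 0,0.9,0,0,0,0]'
python3 - <<'E'
from h import *
rel((400,-209,-10),.139)
im=ctrl.capture("wrist");cv2.imwrite("pics/wrist2.png",im[:,:,::-1])
E
```

```text
time_s: 3.23
eef_pos: [394.6, -208.9, 20.8]
ee_rot: [-0.705, 0.706, 0.051, -0.05]
force: [0.5, -0.2, 0.6]
grip_width: 1.003
time_s: 3.57
eef_pos: [393.6, -208.8, 10.2]
ee_rot: [0.705, -0.705, -0.051, 0.051]
force: [0.3, -0.4, -0.2]
grip_width: 0.998
t 3.57 p [ 393.6 -208.8   10.2] yaw axes x [0.99  0.143 0.   ] z [-0.143  0.99   0.   ]
shift cm [ 0.63  2.02 -0.11] turn [-0.     0.004  0.   ] F [ 0.26 -0.43 -0.19]
```

View pics/wrist2.png

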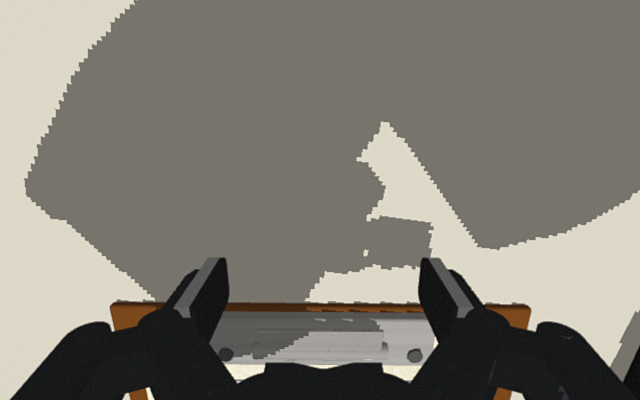

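The fingers straddle the clip, centred on it: both midpoints are at about column 323. I'll go on down to touch the desk.

```bash
python3 -m inch '[0,0.3,0,0,0,0, 0,0.6,0,0,0,0, 0,0.9,0,0,0,0, 0,1.2,0,0,0,0, 0,1.4,0,0,0,0, 0,1.5,0,0,0,0, 0,1.5,0,0,0,0, 0,1.5,0,0,0,0]'; python3 -m inch '[0,0.2,0,0,0,0, 0,0.3,0,0,0,0, 0,0.4,0,0,0,0, 0,0.4,0,0,0,0]'
```

```text
time_s: 4.28
eef_pos: [393.7, -208.9, -4.7]
ee_rot: [-0.705, 0.705, 0.051, -0.051]
force: [0.2, 0.3, 0.5]
grip_width: 1.0
time_s: 4.62
eef_pos: [393.6, -208.8, -8.9]
ee_rot: [0.705, -0.705, -0.051, 0.051]
force: [0.2, -0.2, 0.3]
grip_width: 1.002
```

```bash
python3 -m inch '[0,0.1,0,0,0,0, 0,0.15,0,0,0,0, 0,0.2,0,0,0,0, 0,0.2,0,0,0,0]';python3 -m inch '[0,0.1,0,0,0,0, 0,0.2,0,0,0,0, 0,0.2,0,0,0,0]'
```

```text
time_s: 4.95
eef_pos: [393.6, -208.8, -10.8]
ee_rot: [0.705, -0.705, -0.051, 0.051]
force: [-0.8, -0.3, 0.2]
grip_width: 1.005
time_s: 5.2
eef_pos: [393.6, -208.8, -12.9]
ee_rot: [0.705, -0.705, -0.051, 0.051]
force: [-0.1, 0.3, 0.6]
grip_width: 0.998
```

```bash
python3 -m inch '[0,0.05,0,0,0,0, 0,0.1,0,0,0,0, 0,0.1,0,0,0,0]'
```

```text
time_s: 5.45
eef_pos: [393.7, -208.8, -13.2]
ee_rot: [-0.705, 0.705, 0.051, -0.051]
force: [-2.4, 1.5, 10.0]
grip_width: 0.998
```

```bash
python3 -m inch '[0,-0.25,0,0,0,0, 0.5,-0.25,0,0,0,0, 1,-0.25,0,0,0,0, 1.4,-0.25,0,0,0,0, 1.4,-0.25,0,0,0,0]' && python3 -m inch '[0.1,0,0,0,0,0, 0.3,0,0,0,0,0, 0.5,0,0,0,0,0, 0.7,0,0,0,0,0, 0.9,0,0,0,0,0, 1.1,0,0,0,0,0, 1.3,0,0,0,0,0]'
python3 - <<'E'
from h import *
rel((420,-209,-11),.139)
for n in ("wrist","top"):
    im=ctrl.capture(n);cv2.imwrite(f"pics/{n}3.png",im[:,:,::-1])
E
```

```text
time_s: 5.87
eef_pos: [408.3, -206.8, -11.3]
ee_rot: [-0.705, 0.705, 0.051, -0.051]
force: [-0.6, 0.5, -0.1]
grip_width: 0.995
time_s: 6.45
eef_pos: [420.5, -204.9, -11.2]
ee_rot: [0.705, -0.705, -0.051, 0.051]
force: [-0.7, -0.5, 1.5]
grip_width: 0.996
t 6.45 p [ 420.5 -204.9  -11.2] yaw axes x [ 0.99   0.143 -0.   ] z [-0.143  0.99   0.   ]
shift cm [-0.11 -0.02 -0.4 ] turn [-0.     0.004 -0.   ] F [-0.72 -0.53  1.48]
```

View pics/wrist3.png

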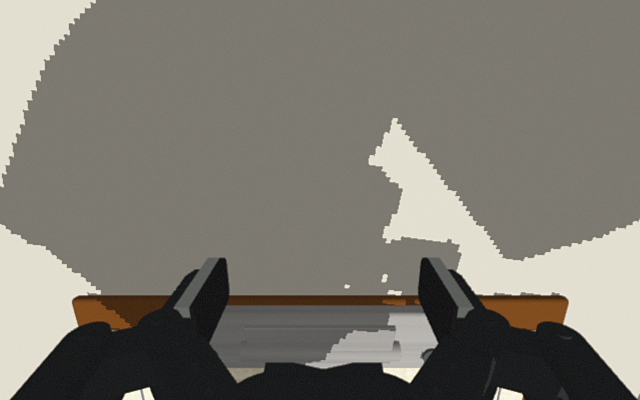

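View pics/top3.png

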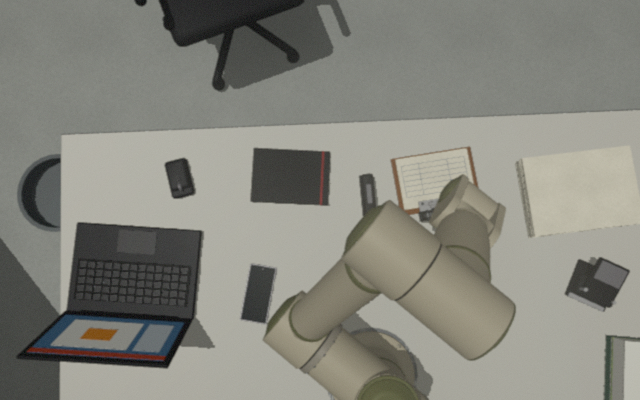

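```bash
python3 -m inch '[0.5,0,0,0,0.005,0, 1.1,0,-0.01,0,0.011,0, 1.7,0,-0.02,0,0.018,0, 2.3,0,-0.03,0,0.024,0, 2.9,0,-0.04,0,0.03,0, 3.5,0,-0.06,0,0.036,0, 4.1,0,-0.09,0,0.042,0, 4.6,0,-0.11,0,0.048,0]'
python3 - <<'E'
from h import *
cal=ctrl.get_calibration("top");im=ctrl.capture("top");cv2.imwrite("pics/top4.png",im[:,:,::-1])
rel((470,-200,-11),.029)
z=im[90:240,330:510];cv2.imwrite("pics/z4.png",cv2.resize(z,None,fx=4,fy=4,interpolation=cv2.INTER_CUBIC)[:,:,::-1])
E
```

```text
time_s: 7.22
eef_pos: [466.8, -199.4, -11.2]
ee_rot: [-0.706, 0.706, 0.034, -0.033]
force: [-1.2, 0.5, -0.9]
grip_width: 1.003
t 7.27 p [ 467.4 -199.5  -11.1] yaw axes x [0.996 0.094 0.001] z [-0.094  0.996 -0.001]
shift cm [ 0.25 -0.01 -0.08] turn [0.001 0.066 0.001] F [-0.67  0.14  0.79]
```

View pics/z4.png

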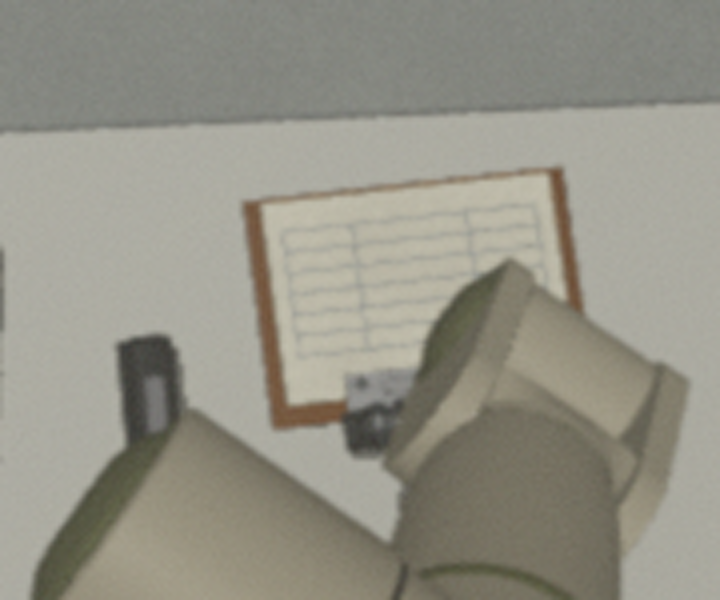

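The clipboard is following flat against both fingers. Its front corners are at zoom (243,202) and (562,168).

Run:
```python
from h import *
cal=ctrl.get_calibration("top")
n=np.array([.99959,.02866])
W=ray(cal,[(330+243/4,90+202/4),(330+562/4,90+168/4)],5)[:,:2];print(W,W@n-676.7,(W@n).mean()-676.7)
d=W[0]-W[1];print(np.linalg.norm(d),np.arctan2(-d[0],d[1]))
s,p,R=pose();print(p[:2]@n+171-676.7)
```

```text
[[ 623.14662542  -71.87004344]
 [ 643.52894694 -294.16906644]] [-55.86866014 -41.86578537] -48.86722275803743
223.23148222784593 0.09143310994207637
-44.183976684132745
```

```bash
python3 -m inch '[0.5,0,0,0,0.006,0, 1.1,0,-0.01,0,0.013,0, 1.7,0,-0.02,0,0.02,0, 2.3,0,-0.03,0,0.027,0, 2.9,0,-0.05,0,0.034,0, 3.5,0,-0.07,0,0.041,0, 4.1,0,-0.1,0,0.048,0, 4.6,0,-0.12,0,0.054,0]' && python3 -m inch '[0.4,0,0,0,0.003,0, 0.8,0,0,0,0.006,0, 1.2,0,0,0,0.009,0, 1.6,0,0,0,0.012,0, 2,0,0,0,0.012,0, 2.2,0,0,0,0.012,0, 2.2,0,0,0,0.012,0]'
python3 - <<'E'
from h import *
cal=ctrl.get_calibration("top");im=ctrl.capture("top");cv2.imwrite("pics/top5.png",im[:,:,::-1])
rel((540,-200,-11),.029)
n,c,r=edge(cal,im,cols=list(range(100,370,3))+list(range(500,630,3)));print(n,c,r)
s,p,R=pose();print(p[:2]@n+171-c)
z=im[70:220,330:510];cv2.imwrite("pics/z5.png",cv2.resize(z,None,fx=4,fy=4,interpolation=cv2.INTER_CUBIC)[:,:,::-1])
E
```

```text
time_s: 7.93
eef_pos: [512.6, -196.3, -11.2]
ee_rot: [-0.707, 0.707, 0.014, -0.014]
force: [-1.8, -0.1, 0.2]
grip_width: 0.997
time_s: 8.52
eef_pos: [534.4, -195.5, -11.2]
ee_rot: [-0.707, 0.707, 0.011, -0.01]
force: [-0.7, -0.6, -0.6]
grip_width: 0.998
t 8.57 p [ 534.2 -195.4  -11.2] yaw axes x [1.    0.029 0.   ] z [-0.029  1.    -0.   ]
shift cm [ 0.57 -0.02 -0.47] turn [0. 0. 0.] F [-0.65  0.53 -0.46]
[0.9995916  0.02857673] 676.7244262695312 0.2287561177199033
22.673466849814986
```

View pics/z5.png

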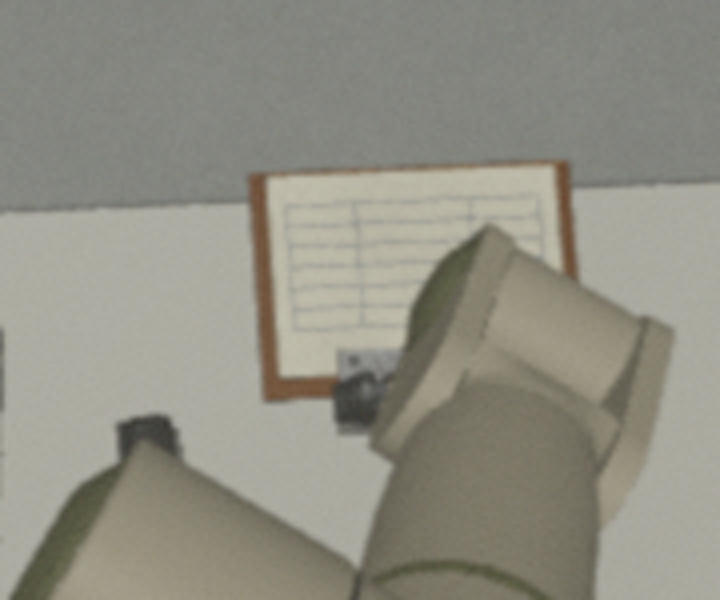

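The front edge now sticks out, with corners at zoom (249,173) and (569,160). The desk edge is at about row 203 on the left and 186 on the right.

Run:
```python
from h import *
cal=ctrl.get_calibration("top")
im=cv2.imread("pics/top5.png")[:,:,::-1].copy()
n=np.array([.99959,.02866])
W=ray(cal,[(330+249/4,70+173/4),(330+569/4,70+160/4)],5)[:,:2];print(W@n-676.7,(W@n).mean()-676.7)
d=W[0]-W[1];print(np.linalg.norm(d),np.arctan2(-d[0],d[1]))
# subpixel front line
g=cv2.GaussianBlur(im,(0,0),.7).astype(float)
hs=(g[...,0]-g[...,2]) # brownness
pts=[]
for u in range(396,468):
    col=hs[105:122,u]; k=col.argmax()
    g2=g[105:105+k+1,u,1]; d=np.abs(np.diff(hs[103:107+k,u])); j=d.argmax(); pts.append((u+.5,103+j+1))
P=ray(cal,pts,5)[:,:2]; vx,vy,x0,y0=cv2.fitLine(P.astype(np.float32),cv2.DIST_HUBER,0,.01,.01).ravel()
print("yaw",np.arctan(-vx/vy),"front",P.mean(0)@n-676.7)
# back-left corner
W=ray(cal,[(330+264/4,70+402/4)],5)[:,:2];print("backleft",W@n-676.7)
```

```text
[20.64379222 20.1528489 ] 20.398320559377225
223.66840571553183 0.02646894200133947
yaw 0.031639054 front 21.099255129858534
backleft [-139.90763405]
```

The overhang is 20–22 mm and square, so I'll push about 18.5 mm more, slowly.

```bash
python3 -m inch '[0.4,0,0,0,0,0, 0.8,0,0,0,0,0, 1.1,0,0,0,0,0, 1.4,0,0,0,0,0, 1.6,0,0,0,0,0, 1.75,0,0,0,0,0, 1.85,0,0,0,0,0, 1.85,0,0,0,0,0]' && python3 -m inch '[-0.2,0,0,0,0,0, -0.6,0,0,0,0,0, -1.2,0,0,0,0,0, -2,0,0,0,0,0, -3,0,0,0,0,0, -4,0,0,0,0,0, -4,0,0,0,0,0]' && python3 -m inch '[0,-2,0,0,0,0, -1,-5,0,0,0,0, -4,-8,0,0,0,0, -7,-11,0,0,0,0, -10,-14,0,0,0,0, -12,-15,0,0,0,0, -12,-15,0,0,0,0]'
python3 - <<'E'
from h import *
cal=ctrl.get_calibration("top");im=ctrl.capture("top");cv2.imwrite("pics/top6.png",im[:,:,::-1])
n,c,r=edge(cal,im,cols=list(range(100,370,3))+list(range(500,630,3)));print(n,c,r)
z=im[70:220,330:510];cv2.imwrite("pics/z6.png",cv2.resize(z,None,fx=4,fy=4,interpolation=cv2.INTER_CUBIC)[:,:,::-1])
E
```

```text
time_s: 9.23
eef_pos: [552.6, -194.9, -11.2]
ee_rot: [-0.707, 0.707, 0.01, -0.01]
force: [0.3, -0.2, -0.0]
grip_width: 1.006
time_s: 9.82
eef_pos: [510.5, -195.9, -11.3]
ee_rot: [0.707, -0.707, -0.009, 0.011]
force: [-1.1, 0.8, 0.1]
grip_width: 0.998
time_s: 10.4
eef_pos: [390.9, -200.1, 141.5]
ee_rot: [-0.706, 0.708, 0.011, -0.009]
force: [0.4, 0.3, -0.4]
grip_width: 1.002
[0.99959415 0.02848784] 676.7193603515625 0.21376947198821977
```

View pics/z6.png

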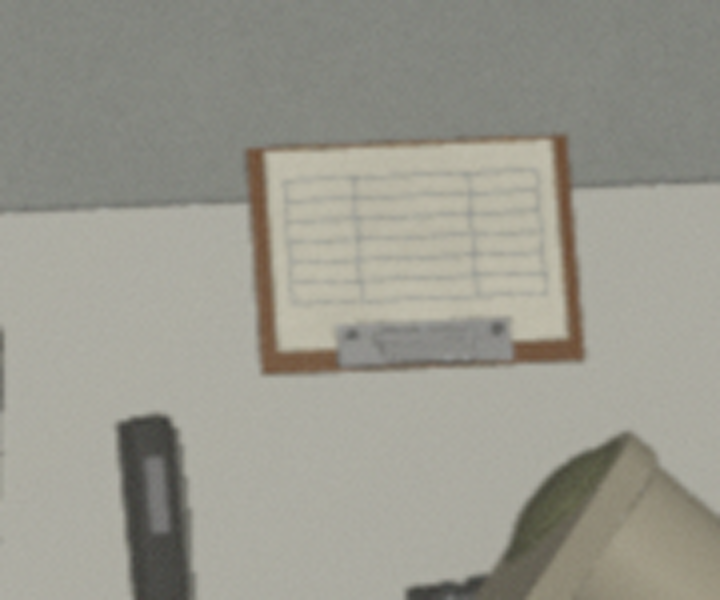

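View pics/top6.png

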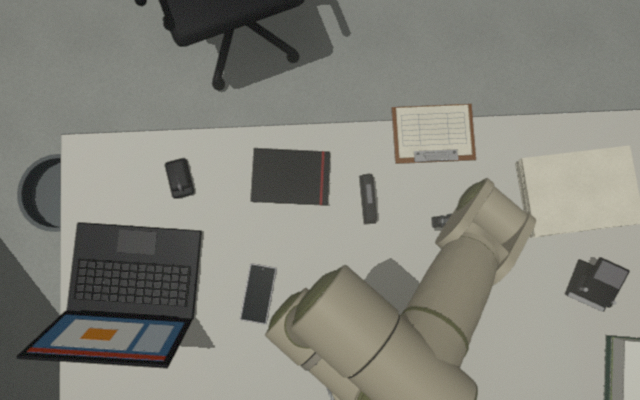

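Only the clipboard has moved. Its corners are at zoom (247,149), (567,135), (584,360) and (263,374).

Run:
```python
from h import *
cal=ctrl.get_calibration("top");n=np.array([.99959,.02866])
W=ray(cal,[(330+u/4,70+v/4) for u,v in ((247,149),(567,135),(584,360),(263,374))],5)[:,:2]
print(W@n-676.7,"from centre",(W@n).mean()+80-676.7)
for a,b in((0,1),(3,2)):
    d=W[a]-W[b];print("yaw rel edge",np.arctan2(-d[0],d[1])-.0286)
a=cv2.imread("pics/top0.png").astype(int);b=cv2.imread("pics/top6.png").astype(int)
d=np.abs(a-b).max(2)>40
for k,(x0,y0,x1,y1) in dict(mouse=(155,150,200,205),nb=(245,142,336,210),st=(352,168,384,228),phone=(238,258,280,326)).items(): print(k,d[y0:y1,x0:x1].sum())
print(ctrl.sense()["eef_pos"])
```

```text
[  37.7161266    38.00490669 -120.89187491 -120.5164607 ] from centre 38.57817441833174
yaw rel edge 0.0013529843351564146
yaw rel edge -0.00162730069866001
mouse 0
nb 0
st 0
phone 307
[ 392.02283094 -200.04337229  140.26356905]
```

Run:
```python
from h import *
im=ctrl.capture("top");print(ctrl.search_frame("phone","top")[:1])
a=cv2.imread("pics/top0.png")[250:335,230:290];b=im[250:335,230:290,::-1]
cv2.imwrite("pics/ph.png",cv2.resize(np.hstack([a,b]),None,fx=5,fy=5))
```

```text
[{'uv': [253.8, 293.1], 'score': 0.63}]
```

View pics/ph.png

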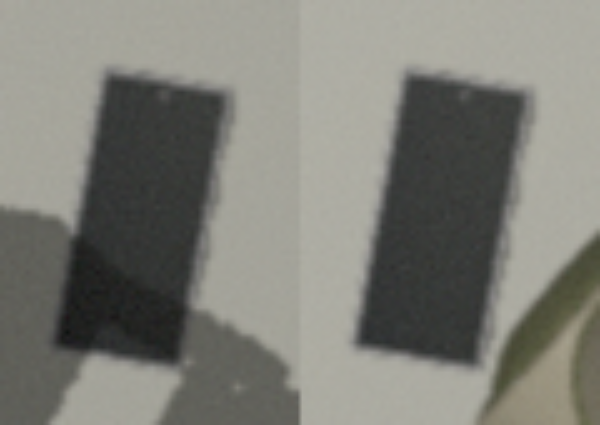

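The phone hasn't moved; only the arm's shadow differs between the two pictures. I'm handing the job in.

```bash
python3 -c "
from rig import ctrl
print(ctrl.finish_job())"
```

```text
the job is handed in; nothing more can be done
None
```

I slid the clipboard to the front edge with both open fingertips against its clip side. I turned it square on the way, then backed off, raised the arm clear and handed the job in. The arm moves ended at about 10.4 s.

My last checks from the top camera:
- **Overhang:** about 38–39 mm past the desk edge. The arm's own position put it 1–2 mm higher during the push; both fall within 30–50 mm.
- **Squareness:** within about 0.002 rad of the edge.
- **Mouse, notebook and stapler:** pixel for pixel unchanged from the first picture.
- **Phone:** it failed the pixel comparison with 307 changed pixels. Viewed side by side, the phone is in the same place and only the arm's shadow differs, and the network found it within 1 pixel of before.

I had no direct measurement of the clipboard's height or tilt. It looked flat in the final top picture, and the fingers only pushed against its side.

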